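# Reset the tripped breaker and shut the cover

### The job

One of the four breakers on the power distributor has tripped: its toggle stands midway, while the others are fully up or fully down. With a fingertip, push that toggle all the way down to off to re-cock it, then all the way up to on, and then push the open clear cover over until it is fully shut over the breakers. Leave the other three breakers as they are and do not disturb the things lying on and around the distributor.

Things in the scene. Friction and masses are not known exactly. Their poses are not given: they have to be found in the camera images.
- distributor: Black power distributor, fixed on the table: 340 mm deep (its x), 400 mm wide (its y). Origin: on its underside, mid-width, 180 mm behind its front face. x points away from the robot (turned at most 20 degrees), z up. On top, from the robot's side: a flat ledge at height 166 mm (x -180 to -97), the sloping breaker panel (x -97 to +30), a flat deck at height 212 mm (x +30 to +160).
- panel_foot (a point): Middle of the breaker panel's lower edge, on its surface (distributor's axes). From here the panel climbs 135 mm away from the robot to the cover's hinge, at 0.35 rad to the table: in the distributor's axes up the slope = (cos 0.35, 0, sin 0.35), off the panel = (-sin 0.35, 0, cos 0.35).
- breaker_a: Three-pole breaker, a white block 53 mm wide, one of four side by side (54 mm pitch, order varies) on the sloping panel. Origin: middle of its toggle's axis, 75 mm down the slope from the panel's upper edge and 2 mm off the panel; axes as the distributor's, not tilted. The white face is 4 mm further off the panel than this origin. The tripped one: its toggle starts midway.
- toggle_a (a joint): Black toggle bar, 46 mm wide, 7 mm thick, tip 22 mm from its axis. 0 rad = midway, square to the panel; +0.5 = fully up, on (leaning up the slope, away from the robot); -0.5 = fully down, off (leaning down the slope). Stays where it is left; 2 to 6 N on it moves it, with a hard stop at each end. It belongs to breaker_a. The tripped one: its toggle starts midway.
- breaker_b: Three-pole breaker, a white block 53 mm wide, one of four side by side (54 mm pitch, order varies) on the sloping panel. Origin: middle of its toggle's axis, 75 mm down the slope from the panel's upper edge and 2 mm off the panel; axes as the distributor's, not tilted. The white face is 4 mm further off the panel than this origin. This one is on.
- toggle_b (a joint): Black toggle bar, 46 mm wide, 7 mm thick, tip 22 mm from its axis. 0 rad = midway, square to the panel; +0.5 = fully up, on (leaning up the slope, away from the robot); -0.5 = fully down, off (leaning down the slope). Stays where it is left; 2 to 6 N on it moves it, with a hard stop at each end. It belongs to breaker_b. This one is on.
- breaker_c: Three-pole breaker, a white block 53 mm wide, one of four side by side (54 mm pitch, order varies) on the sloping panel. Origin: middle of its toggle's axis, 75 mm down the slope from the panel's upper edge and 2 mm off the panel; axes as the distributor's, not tilted. The white face is 4 mm further off the panel than this origin. This one is on.
- toggle_c (a joint): Black toggle bar, 46 mm wide, 7 mm thick, tip 22 mm from its axis. 0 rad = midway, square to the panel; +0.5 = fully up, on (leaning up the slope, away from the robot); -0.5 = fully down, off (leaning down the slope). Stays where it is left; 2 to 6 N on it moves it, with a hard stop at each end. It belongs to breaker_c. This one is on.
- breaker_d: Three-pole breaker, a white block 53 mm wide, one of four side by side (54 mm pitch, order varies) on the sloping panel. Origin: middle of its toggle's axis, 75 mm down the slope from the panel's upper edge and 2 mm off the panel; axes as the distributor's, not tilted. The white face is 4 mm further off the panel than this origin. This one is switched off and stays off.
- toggle_d (a joint): Black toggle bar, 46 mm wide, 7 mm thick, tip 22 mm from its axis. 0 rad = midway, square to the panel; +0.5 = fully up, on (leaning up the slope, away from the robot); -0.5 = fully down, off (leaning down the slope). Stays where it is left; 2 to 6 N on it moves it, with a hard stop at each end. It belongs to breaker_d. This one is switched off and stays off.
- cover (a joint): Clear cover with a black rim over the breakers, 255 mm wide, 28 mm deep side walls, hinged along the panel's upper edge. 0 rad = fully shut (hard stop); starts standing open at 1.75 to 2.15 (about upright; stop at 2.25). A stiff hinge: it stays where it is left; 1 to 3 N at its free edge turns it.
- cover_edge (a point): Middle of the black rim at the cover's free edge, about on its outer face: 119 mm along the cover from the hinge axis and 31 mm square to that (31 mm off the panel side when shut). With the cover open this outer face looks away from the robot. A thumb tab, 70 mm wide, reaches 18 mm beyond this point.
- cover_hinge (a point): Middle of the cover's hinge axis, which runs along the distributor's y, 6 mm off the panel at its upper edge.
- earbud_case: White earphone case, 46 x 60 x 24 mm high, loose on the distributor's front ledge. Origin: centre of its underside. Leave it alone.
- phone_on_box: Black phone, 150 x 72 x 9 mm, lying loose on the distributor's rear deck. Origin: centre of its underside. Leave it alone.
- usb_charger: White four-port USB charger, 62 x 62 x 28 mm high, loose on the distributor's rear deck. Origin: centre of its underside. Leave it alone.
- power_bank: Black power bank, 145 x 70 x 22 mm, loose on the table. Origin: centre of its underside. Leave it alone.
- speaker: Dark cylindrical speaker standing on end, 72 mm across, 175 mm high. Origin: centre of its underside. Leave it alone.
- phone_left: Black phone, 150 x 72 x 9 mm, flat on the table on the robot's left. Origin: centre of its underside. Leave it alone.
- phone_right: Black phone, 162 x 77 x 9 mm, flat on the table on the robot's right. Origin: centre of its underside. Leave it alone.
- tablet: Tablet, 170 x 245 x 9 mm, flat on the table. Origin: centre of its underside. Leave it alone.

How it is judged:
By the outcome, as a careful person would: the job done as asked, in the order asked, and still so for the second after the job is handed in, with the robot touching nothing.
It also fails if it takes over 58 s, if anything falls off the work surface, if the arm or the gripper's body presses on something with over 40 N, if the wrist force passes 120 N, or if a joint passes its speed limit or range.

### The arm

A 7-joint arm with a two-finger parallel gripper is mounted at the origin on the work surface. World frame = base frame: x ahead of the robot, y to its left, z up, the work surface at z = 0. Lengths are in m, angles in rad, forces in N, time in s.
With the tool pointing down it reaches from about 0.35 to 0.9 m from the base axis. Payload 7.2 kg.
Tool frame: the origin (TCP) lies at the very end of the fingers, on their centre line; the grasp point (between the pads) lies 19 mm behind it; z points along the fingers, y is the line along which they close (so a half turn about z gives the same grasp; the last joint's range is limited). The gripper opens to 88 mm and grips with 3 to 60 N. Pads are 20 mm wide; open, the fingers measure 115 mm over their backs; the gripper's body (75 mm by 178 mm) begins 61 mm behind the grasp point.
Start: joints at [1.104, 0.411, -0.013, 1.596, 0.006, 1.134, -0.082], TCP at [0.243, -0.576, 0.223] pointing down, gripper open.
Joint ranges: [-2.95, 2.95], [-0.29, 1.99], [-1.47, 1.44], [0.14, 2.54], [-1.03, 4.17], [0.13, 1.85], [-2.86, 2.86]. Speed limits (rad/s): [2.39, 2.39, 3.01, 3.01, 3.14, 3.14, 3.14].

### API

Orientations are given as a rotation vector (axis times angle).
In Python, from cell import readout, capture, finish_job, spotter gives the robot as it stands.
- The arm moves only by the shell command python3 -m inch 'ROWS'. ROWS is JSON, a list that holds one entry, the list of rows, each a list of 7 numbers: the finger opening in mm, from 0 to 87.8, then the shift along the tool's x, y, z each as a share of 200 mm, from -1 to 1, then the turn, a rotation vector about the tool's x, y, z each as a share of pi rad, from -1 to 1. A call has 1 to 10 rows; each row shifts and turns the commanded pose from where the row before left it, along the tool's axes as they then stand; what a row does not reach is not made up. A row lasts 1/8 s, in which the tool goes at most 62.5 mm and 10.7 degrees, less where a joint would pass 70% of its speed; a pose out of reach is approached as far as the arm can. A call with a number of a shift or a turn outside -1 to 1 is refused whole. A call with a gripper value outside its range is refused whole. The fingers move at their own pace and stop on an object; the grip force is fixed at half the most. Time passes only in rows, so rows that do not move let the fingers close. It gives the time, the measured TCP pose, the force, the opening and the grip force at its end, in the units of the state.
- readout.read_state(): the state, without advancing time (a new reading comes with each control period).
- capture(name): name is "scene" or "top" or "wrist"; returns a dict with "frame" (420x560x3 uint8, red, green, blue), "range_z" (420x560 float32, m along the optical axis (not along the pixel's ray), 0 where there is no reading), "intrinsics" (3x3 intrinsics, pixels), "dist_coeffs" ([k1, k2, p1, p2, k3] as OpenCV has them; the pictures are not rectified), "R" (3x3) and "t" (3): a world point X has camera coordinates R X + t. Camera axes: x right, y down, z forward; pixel columns grow to the right and rows downward; lengths in m; the calibration is good to about 2 mm. A picture is of the moment at which its call begins.
- finish_job(): hands the job in; it is judged then, once.
Trained networks look in a picture, given as the dict that the camera call returned (one of the last four; its "shot" number tells which), for a name from the list of things; names that differ only in an ending like _2 or _b are one class to them, and where a whole thing is asked for, a point or a joint stands for the part that bears it (a point fixed in the world has none). Each returns a list of dicts, best first, with "score" (0 to 1); they miss things now and then, are a little off and sometimes report something else, mostly with a low value. They report only what shows in the picture. A call takes as long as a camera call.
- spotter.masks_of(picture, query): "pixels" (420x560 bool, what is visible of it) and "point" ([column, row] in pixels, amid what is visible of it).
The state is a dict: "time": time; "q": joint angles; "joint_vel": joint speeds; "effort": joint torques, N m; "ee_pos": TCP position; "eef_rot": TCP orientation; "contact_force": force on the tool from outside, world axes, zero at the start; "wrist_torque": the same for the moment, N m; "width": finger opening in m; "finger_force": force on a finger pad.
Only numpy, scipy, OpenCV 4.12 (cv2) and the standard library are available. Lean on these libraries where they do the work, as an engineer would, in place of code of your own. Each camera call takes 0.05 s, during which the arm holds its last target. There are 200 camera calls.

## Working session

There is one attempt and no reset: what is moved stays moved. The work goes in short steps, Python scripts to look and compute and a shell command to move; the robot and the scene stay as the last step left them, time stands still between calls to the robot, and variables do not carry over. Pictures are saved under pics/ and viewed, at most 10 in all, crops included, and the job is handed in when it is done.

```bash
mkdir -p pics; ls
python3 - <<'E'
from cell import readout, capture
import cv2, numpy as np
s=readout.read_state(); print({k:np.round(v,3).tolist() for k,v in s.items()})
a=capture("scene"); b=capture("top")
for n,p in(("scene",a),("top",b)):
    cv2.imwrite(f"pics/{n}0.png",p["frame"][:,:,::-1]); print(n,p["intrinsics"].tolist(),p["R"].round(3).tolist(),p["t"],p["dist_coeffs"])
    np.savez(f"{n}0.npz",**{k:v for k,v in p.items()})
E
```

```text
pics
{'time': 0.0, 'q': [1.104, 0.412, -0.013, 1.597, 0.006, 1.134, -0.082], 'joint_vel': [-0.001, 0.0, -0.001, 0.001, 0.0, -0.001, 0.0], 'effort': [-0.0, -58.796, 0.642, -29.108, -0.054, 0.018, 0.0], 'ee_pos': [0.242, -0.575, 0.222], 'eef_rot': [-3.078, -0.622, 0.001], 'contact_force': [0.373, -0.237, -0.027], 'wrist_torque': [0.02, -0.077, 0.054], 'finger_force': 0.0, 'width': 0.088}
scene [[483.19080231556546, 0.0, 264.945309118645], [0.0, 483.19080231556546, 207.41805028757526], [0.0, 0.0, 1.0]] [[-0.99, 0.139, 0.011], [0.092, 0.712, -0.696], [-0.104, -0.688, -0.718]] [0.54620324 0.03593337 1.50798341] [-0.16402235  0.          0.          0.          0.        ]
top [[490.0663699792785, 0.0, 275.27381873934013], [0.0, 490.0663699792785, 219.74862308164217], [0.0, 0.0, 1.0]] [[-0.022, -1.0, -0.007], [-0.998, 0.023, -0.061], [0.061, 0.006, -0.998]] [0.02106667 0.5429362  1.47257975] [-0.02686237  0.          0.          0.          0.        ]
```

View pics/scene0.png

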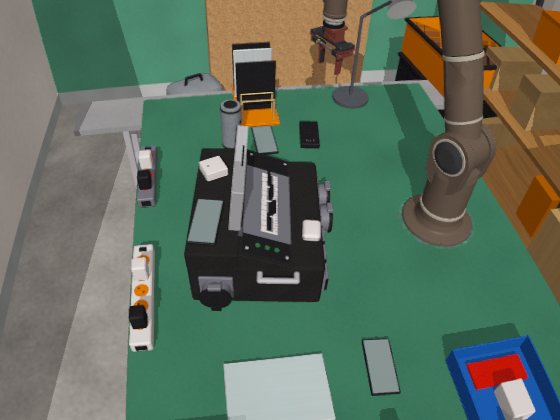

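View pics/top0.png

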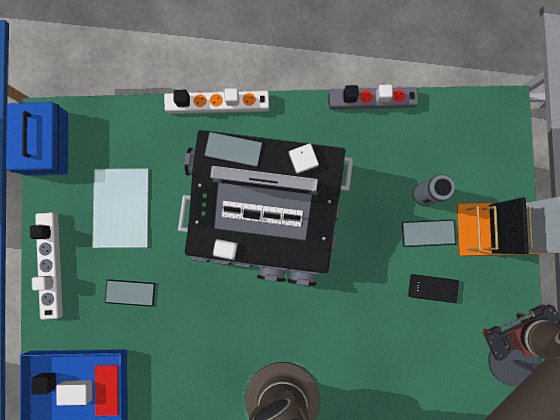

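The scene view shows the distributor, centre about (265,225), with its cover open. In the top view its panel row is at about (262,213), the earbud case at (225,248), and the phone and charger on the deck at (233,150) and (303,157).

```bash
cat > h.py <<'E'
import numpy as np, cv2
from scipy.spatial.transform import Rotation as Ro
def cloud(p):
    d=p["range_z"]; v,u=np.mgrid[:420,:560]
    n=cv2.undistortPoints(np.stack([u.ravel(),v.ravel()],1).astype(np.float64)[:,None],p["intrinsics"],p["dist_coeffs"])[:,0]
    c=np.c_[n,np.ones(len(n))]*d.reshape(-1,1)
    return ((c-p["t"])@p["R"]).reshape(420,560,3), d>0
def proj(p,X):
    return cv2.projectPoints(np.asarray(X,float).reshape(-1,1,3),cv2.Rodrigues(p["R"])[0],p["t"],p["intrinsics"],p["dist_coeffs"])[0][:,0]
E
python3 - <<'E'
from h import *
from cell import capture, spotter
from scipy.optimize import least_squares
a=capture("scene"); b=capture("top")
for n,p in(("scene",a),("top",b)):
    W,ok=cloud(p)
    for q in("distributor","breaker_a","toggle_a","cover","earbud_case","phone_on_box","usb_charger"):
        for r in spotter.masks_of(p,q)[:5]:
            m=r["pixels"]&ok
            print(n,q,round(r["score"],2),np.round(r["point"]),m.sum(),np.median(W[m],0).round(3) if m.any() else'')
W,ok=cloud(b)
m=ok&(W[...,2]>.15)&(W[...,2]<.225)&(W[...,0]>.3)&(W[...,0]<.9)&(abs(W[...,1])<.35)
P=W[m]; print(len(P))
m2=(abs(W[...,2]-.166)<.006)|(abs(W[...,2]-.212)<.006)
r=cv2.minAreaRect(W[m&m2][:,:2].astype(np.float32)); print(r)
def f(th):
    x0,y0,yaw,dz=th
    c,s=np.cos(yaw),np.sin(yaw); d=P[:,:2]-[x0,y0]
    x=d@[c,s]; y=d@[-s,c]
    return np.interp(x,[-.097,.03],[.166,.212])+dz-P[:,2]
s=least_squares(f,[r[0][0]+.01,r[0][1],-.1,0],loss='soft_l1',f_scale=.002); print(s.x,s.cost)
x0,y0,yaw,_=s.x;c,sn=np.cos(yaw),np.sin(yaw);d=W[...,:2]-[x0,y0];y=d@[-sn,c];x=d@[c,sn]
for z in (.166,.212):
    k=ok&(abs(W[...,2]-z)<.004)&(abs(x)<.2)&(abs(y)<.3); print(z,np.percentile(y[k],[0.2,1,99,99.8]).round(4),np.percentile(x[k],[0.2,1,99,99.8]).round(4))
# white pixels on panel
w=(b["frame"].min(2)>170)&(x>-.09)&(x<.03)&(abs(y)<.13)
print("white x,y",w.sum(),np.percentile(x[w],[1,50,99]).round(4),np.percentile(y[w],[0,1,99,100]).round(4))
cv2.imwrite("pics/crop.png",cv2.resize(np.vstack([cv2.resize(b["frame"][185:235,205:325],None,fx=5,fy=5,interpolation=2),]),None,fx=1,fy=1)[:,:,::-1])
E
```

```text
scene distributor 0.84 [257. 238.] 16969 [0.591 0.168 0.169]
scene distributor 0.51 [280. 391.] 6391 [0.586 0.483 0.009]
scene breaker_a 0.74 [269. 225.] 280 [0.564 0.129 0.194]
scene breaker_a 0.59 [270. 208.] 265 [0.554 0.073 0.196]
scene breaker_a 0.57 [270. 197.] 215 [0.546 0.018 0.196]
scene breaker_a 0.46 [269. 182.] 211 [ 0.54  -0.035  0.195]
scene toggle_a 0.56 [264. 220.] 76 [0.564 0.128 0.206]
scene toggle_a 0.5 [273. 204.] 98 [0.547 0.073 0.199]
scene toggle_a 0.45 [270. 192.] 47 [0.543 0.023 0.205]
scene toggle_a 0.38 [269. 178.] 53 [ 0.54  -0.029  0.206]
scene cover 0.74 [236. 180.] 1298 [0.635 0.113 0.344]
scene earbud_case 0.78 [311. 232.] 361 [0.458 0.155 0.188]
scene earbud_case 0.6 [264. 222.] 61 [0.564 0.128 0.207]
scene phone_on_box 0.7 [204. 223.] 1340 [0.72  0.125 0.221]
scene usb_charger 0.93 [213. 170.] 488 [ 0.687 -0.055  0.239]
scene usb_charger 0.62 [268. 178.] 41 [ 0.54  -0.03   0.208]
scene usb_charger 0.41 [270. 224.] 277 [0.564 0.129 0.195]
top distributor 0.59 [273. 203.] 16513 [0.573 0.02  0.189]
top distributor 0.48 [237. 150.] 1547 [0.723 0.115 0.22
[... 1060 characters left out ...]
616  0.1634]Traceback (most recent call last):
  File "<stdin>", line 27, in <module>
    return _quantile_unchecked(
        a, q, axis, out, overwrite_input, method, keepdims, weights)
    return _ureduce(a,
                    func=_quantile_ureduce_func,
    ...<5 lines>...
                    overwrite_input=overwrite_input,
                    method=method)
    r = func(a, **kwargs)
    result = _quantile(arr,
                       quantiles=q,
    ...<2 lines>...
                       out=out,
                       weights=wgt)
    slices_having_nans = np.isnan(arr[-1, ...])
                                  ~~~^^^^^^^^^
IndexError: index -1 is out of bounds for axis 0 with size 0
```

```bash
cat > fit.py <<'E'
from h import *
from scipy.optimize import least_squares
b=dict(np.load("top0.npz")); a=dict(np.load("scene0.npz"))
W,ok=cloud(b)
yaw=-.15; x0,y0=.58,.024
for it in range(4):
    c,s=np.cos(yaw),np.sin(yaw); d=W[...,:2]-[x0,y0]; x=d@[c,s]; y=d@[-s,c]
    m=ok&(W[...,2]>.16)&(W[...,2]<.225)&(abs(y)<.2)&(x>-.17)&(x<.15)&~((abs(y)<.12)&(x>-.09)&(x<.03))
    P=W[m]
    def f(th):
        c,s=np.cos(th[1]),np.sin(th[1]); d=P[:,:2]-[th[0],y0]
        return np.interp(d@[c,s],[-.097,.03],[.166,.212])+th[2]-P[:,2]
    r=least_squares(f,[x0,yaw,0],loss='soft_l1',f_scale=.001).x; x0,yaw=r[:2]
    c,s=np.cos(yaw),np.sin(yaw); d=W[...,:2]-[x0,y0]; x=d@[c,s]; y=d@[-s,c]
    k=ok&(abs(W[...,2]-.166)<.005)&(x>-.17)&(x<-.11)&(abs(y)<.25)
    e=np.percentile(y[k],[.5,99.5]); k2=ok&(abs(W[...,2]-.212)<.005)&(x>.05)&(x<.15)&(abs(y)<.25); e2=np.percentile(y[k2],[.5,99.5])
    y0c=(e.mean()+e2.mean())/2; x0-=s*y0c; y0+=c*y0c
k=ok&(W[...,2]>.155)&(abs(y)<.17)&(abs(x)<.25)
print("pose",x0,y0,yaw,"dz",r[2],"edges",e,e2,"x ext",np.percentile(x[k],[.2,.5,99.5,99.8]))
br=np.array([[.546,.017,.194],[.539,-.037,.193],[.565,.122,.194],[.557,.07,.196]])
d=br[:,:2]-[x0,y0]; print("breakers in dist", np.c_[d@[c,s],d@[-s,c]].round(4))
g=b["frame"].min(2); wm=ok&(g>150)&(x>-.09)&(x<.01)&(abs(y)<.14)
print("white",wm.sum(), np.percentile(x[wm],[1,50,99]) if wm.any() else g[205:222,215:300].max(), np.percentile(y[wm],[0,1,99,100]) if wm.any() else '')
E
python3 fit.py
python3 - <<'E'
from h import *
b=dict(np.load("top0.npz")); a=dict(np.load("scene0.npz"))
A=cv2.resize(a["frame"][165:245,250:290],None,fx=7,fy=7,interpolation=2); B=cv2.resize(b["frame"][190:232,215:310],None,fx=5,fy=5,interpolation=2)
C=np.zeros((570,780,3),np.uint8); C[:560,:280]=A; C[:210,290:765]=B
cv2.imwrite("pics/crop.png",C[:,:,::-1])
E
```

```text
pose 0.590704572145051 0.03765028516870921 -0.14800074477577688 dz -0.00012971034641624088 edges [-0.1941297   0.19496453] [-0.19826002  0.19742364] x ext [-0.17634622 -0.17511865  0.15953927  0.16104335]
breakers in dist [[-0.0412 -0.027 ]
 [-0.0401 -0.0815]
 [-0.0379  0.0796]
 [-0.0381  0.027 ]]
white 732 [-0.06073982 -0.03098475 -0.01918003] [-0.10714281 -0.10581489  0.10650954  0.10844098]
```

View pics/crop.png

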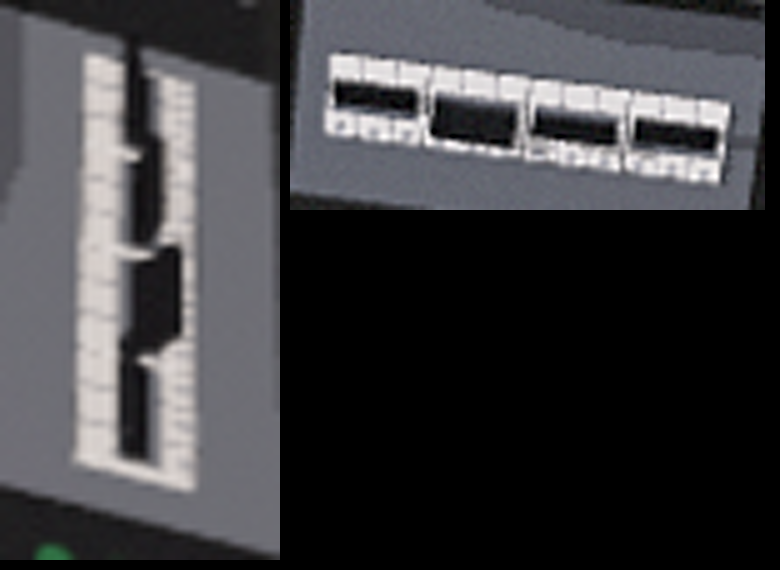

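The crop, in slope order, shows the tripped toggle as third from the left in the top view (y ≈ -27 mm, crop px (575,125)). It sits midway; its left neighbour is off and the outer two are on. I'll check this numerically, measure the cover's angle and plan the first moves.

```bash
cat >> h.py <<'E'
X0=np.array([.5907,.0377,0.]); YAW=-.148
RD=Ro.from_euler('z',YAW).as_matrix()
U=np.array([np.cos(.35),0,np.sin(.35)]); N=np.array([-np.sin(.35),0,np.cos(.35)])
FOOT=np.array([-.097,0,.166])
def d2w(x): return X0+np.asarray(x)@RD.T
def w2d(x): return (np.asarray(x)-X0)@RD
def pan(s,n,y): return FOOT+s*U+n*N+np.array([0,y,0])   # s up slope from foot, n off panel
def Rt(tilt): # tool z=(sin t,0,-cos t) dist, tool y=-dist y
    z=np.array([np.sin(tilt),0,-np.cos(tilt)]); y=np.array([0,-1,0.]); return RD@np.c_[np.cross(y,z),y,z]
def go(pd,tilt):
    from cell import readout
    s=readout.read_state(); R=Ro.from_rotvec(s["eef_rot"]).as_matrix(); T=Rt(tilt)
    rv=Ro.from_matrix(R.T@T).as_rotvec(); dp=d2w(pd)-s["ee_pos"]
    print("t",round(s["time"],2),"now dist",w2d(s["ee_pos"]).round(4),"F dist",(s["contact_force"]@RD).round(1),"q",np.round(s["q"],2))
    print(" turn/pi",(rv/np.pi).round(4),"shift/200 after turn",(T.T@dp/.2).round(4),"without turn",(R.T@dp/.2).round(4))
E
python3 - <<'E'
from h import *
b=dict(np.load("top0.npz")); a=dict(np.load("scene0.npz"))
for p,nm in((a,"scene"),(b,"top")):
  g=p["frame"].max(2)
  for y in(-.081,-.027,.027,.081):
    best=[]
    for th in(-.5,0,.5):
        ax=pan(.06,.002,y); dr=np.cos(th)*N+np.sin(th)*U; pr=np.cos(th)*U-np.sin(th)*N
        q=[ax+r*dr+e*pr+np.array([0,k,0]) for r in(.006,.022) for e in(-.0035,.0035) for k in(-.023,.023)]
        px=proj(p,d2w(np.array(q))); m=np.zeros(g.shape,np.uint8); cv2.fillConvexPoly(m,cv2.convexHull(px.astype(np.float32)).round().astype(int),1)
        reg=np.zeros_like(m); c=proj(p,d2w([pan(.06+i,.006,y+j) for i,j in((-.02,-.025),(-.02,.025),(.02,.025),(.02,-.025))])); cv2.fillConvexPoly(reg,cv2.convexHull(c.astype(np.float32)).round().astype(int),1)
        dk=g<70; best.append(round((dk&(m>0)).sum()/((dk&(reg>0))|(m>0)).sum(),2))
    print(nm,y,"IoU off/mid/on",best)
# cover angle
for p in(a,b):
    W,ok=cloud(p); D=w2d(W); k=ok&(D[...,2]>.25)&(D[...,2]<.36)&(D[...,0]>0)&(D[...,0]<.15)&(abs(D[...,1])<.14)
    P=D[k]; print(k.sum(),"zmax",np.percentile(P[:,2],[50,95,99]).round(3))
    for lo,hi in((.25,.29),(.29,.32),(.32,.34),(.34,.36)):
        q=P[(P[:,2]>lo)&(P[:,2]<hi)]
        if len(q)>5: print(lo,len(q),np.percentile(q[:,0],[2,50,98]).round(3),np.percentile(q[:,1],[2,98]).round(3))
go([-.08,-.027,.45],.35)
E
```

```text
scene -0.081 IoU off/mid/on [np.float64(0.16), np.float64(0.52), np.float64(0.48)]
scene -0.027 IoU off/mid/on [np.float64(0.3), np.float64(0.56), np.float64(0.27)]
scene 0.027 IoU off/mid/on [np.float64(0.67), np.float64(0.59), np.float64(0.25)]
scene 0.081 IoU off/mid/on [np.float64(0.18), np.float64(0.45), np.float64(0.74)]
top -0.081 IoU off/mid/on [np.float64(0.12), np.float64(0.32), np.float64(0.67)]
top -0.027 IoU off/mid/on [np.float64(0.22), np.float64(0.64), np.float64(0.48)]
top 0.027 IoU off/mid/on [np.float64(0.56), np.float64(0.64), np.float64(0.28)]
top 0.081 IoU off/mid/on [np.float64(0.05), np.float64(0.32), np.float64(0.76)]
1233 zmax [0.345 0.349 0.355]
0.25 158 [0.027 0.041 0.056] [0.123 0.129]
0.29 117 [0.024 0.038 0.052] [0.124 0.129]
0.32 91 [0.021 0.037 0.051] [0.124 0.13 ]
0.34 867 [0.018 0.033 0.048] [-0.122  0.125]
1404 zmax [0.345 0.35  0.355]
0.25 7 [0.027 0.027 0.031] [-0.127  0.126]
0.32 42 [0.021 0.027 0.05 ] [-0.125  0.127]
0.34 1355 [0.021 0.036 0.051] [-0.122  0.121]
t 0.9 now dist [-0.2537 -0.6583  0.2227] F dist [ 0.1 -0.2 -0. ] q [ 1.1   0.41 -0.01  1.6   0.01  1.13 -0.08]
 turn/pi [-0.0305  0.1086  0.1722] shift/200 after turn [ 1.2058 -3.1563 -0.7699] without turn [ 2.3831 -2.2446 -1.1367]
```

```bash
python3 -m inch '[[[0,0,0,-0.25,0,0,0],[0,0,0,-0.25,0,0,0],[0,0,0,-0.25,0,0,0],[0,0,0,-0.25,0,0,0],[0,0,0,0,-0.0076,0.0272,0.043],[0,0,0,0,-0.0076,0.0272,0.043],[0,0,0,0,-0.0076,0.0272,0.043],[0,0,0,0,-0.0076,0.0272,0.043],[0,0,0,0,0,0,0]]]'
python3 -c "
from h import *
go([-.08,-.027,.40],.35)"
```

```text
time: 2.02
ee_pos: [0.2406, -0.576, 0.4229]
eef_rot: [3.059, -0.229, 0.541]
contact_force: [0.3, 0.0, 0.2]
width: 0.0018
finger_force: 0.0
t 2.02 now dist [-0.2557 -0.6586  0.4229] F dist [0.3 0.1 0.2] q [ 1.23  0.22  0.06  1.45 -0.34  1.33 -0.38]
 turn/pi [ 0.0003  0.     -0.0004] shift/200 after turn [ 0.7862 -3.1581  0.4088] without turn [ 0.7819 -3.1596  0.4059]
```

```bash
python3 -m inch '[[[0,0.056,-0.2257,0.029,0,0,0],[0,0.056,-0.2257,0.029,0,0,0],[0,0.056,-0.2257,0.029,0,0,0],[0,0.056,-0.2257,0.029,0,0,0],[0,0.056,-0.2257,0.029,0,0,0],[0,0.056,-0.2257,0.029,0,0,0],[0,0.056,-0.2257,0.029,0,0,0],[0,0.056,-0.2257,0.029,0,0,0],[0,0.056,-0.2257,0.029,0,0,0],[0,0.056,-0.2257,0.029,0,0,0]]]'
python3 -m inch '[[[0,0.056,-0.2257,0.029,0,0,0],[0,0.056,-0.2257,0.029,0,0,0],[0,0.056,-0.2257,0.029,0,0,0],[0,0.056,-0.2257,0.029,0,0,0],[0,0,0,0,0,0,0]]]'
python3 - <<'E'
from h import *
from cell import capture
go(pan(.06+.022,.045,-.027),.35)
p=capture("wrist"); np.savez("w1.npz",**p); im=p["frame"].copy()
for y in(-.081,-.027,.027,.081):
    for th,c in((-.5,(255,0,0)),(0,(0,255,0)),(.5,(0,0,255))):
        q=proj(p,d2w([pan(.06,.002,y)+.022*(np.cos(th)*N+np.sin(th)*U)+np.array([0,k,0]) for k in(-.023,.023)]))
        cv2.line(im,tuple(int(v) for v in q[0]),tuple(int(v) for v in q[1]),c,1)
cv2.imwrite("pics/w1.png",im[:,:,::-1])
E
```

```text
time: 3.28
ee_pos: [0.4336, -0.1456, 0.4073]
eef_rot: [3.06, -0.217, 0.541]
contact_force: [0.6, -0.1, 0.4]
width: 0.0004
finger_force: 0.0
time: 3.9
ee_pos: [0.5095, 0.0282, 0.4011]
eef_rot: [3.062, -0.209, 0.543]
contact_force: [-1.1, -0.5, 0.2]
width: 0.0007
finger_force: 0.0
t 3.9 now dist [-0.0789 -0.0214  0.4011] F dist [-1.1 -0.7  0.2] q [ 0.76 -0.1  -0.89  1.81  0.02  1.06 -1.85]
 turn/pi [-0.0011 -0.0003  0.0035] shift/200 after turn [-0.0778  0.0279  0.8481] without turn [-0.0788  0.0299  0.848 ]
```

View pics/w1.png

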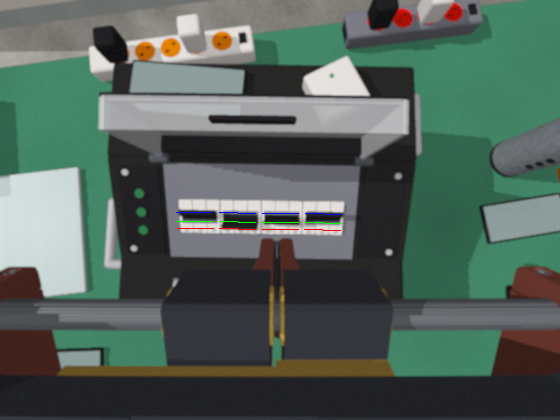

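The wrist view shows the projected toggle lines matching the breakers, so the pose is good. The tripped toggle is at about px (280,218) and the closed fingertips at (277,240).

```bash
python3 -m inch '[[[0,-0.02,0.0075,0.21,0,0,0.0035],[0,-0.02,0.0075,0.21,0,0,0],[0,-0.02,0.0075,0.21,0,0,0],[0,-0.02,0.0075,0.21,0,0,0],[0,0,0,0,0,0,0],[0,0,0,0,0,0,0]]]'
python3 - <<'E'
from h import *
go(pan(.06+.020,.014,-.027),.35)
E
```

```text
time: 4.7
ee_pos: [0.5504, 0.0114, 0.2385]
eef_rot: [3.06, -0.241, 0.544]
contact_force: [1.3, 0.0, 1.6]
width: 0.0006
finger_force: 0.0
t 4.7 now dist [-0.036  -0.0319  0.2385] F dist [1.3 0.2 1.6] q [ 0.67  0.18 -0.93  2.01  0.41  0.74 -2.22]
 turn/pi [-0.0001 -0.0005 -0.003 ] shift/200 after turn [-0.0109 -0.0247  0.1661] without turn [-0.0114 -0.0245  0.1661]
```

```bash
python3 -m inch '[[[0,-0.0055,-0.022,0.083,0,0,-0.003],[0,-0.0055,0,0.083,0,0,0],[0,0,0,0,0,0,0],[0,0,0,0,0,0,0]]]'
python3 - <<'E'
from h import *
go(pan(.06+.005,.014,-.027),.35)
E
```

```text
time: 5.2
ee_pos: [0.5604, 0.0145, 0.207]
eef_rot: [3.059, -0.228, 0.546]
contact_force: [0.7, 0.3, 0.4]
width: 0.0007
finger_force: 0.0
t 5.2 now dist [-0.0265 -0.0274  0.207 ] F dist [0.6 0.4 0.4] q [ 0.6   0.24 -0.89  2.03  0.51  0.69 -2.32]
 turn/pi [-0.     -0.0009 -0.0002] shift/200 after turn [-0.0764 -0.0021  0.0018] without turn [-0.0764 -0.002   0.0016]
```

Now push down the slope gently.

```bash
python3 -m inch '[[[0,-0.02,0,0,0,0,0],[0,-0.02,0,0,0,0,0],[0,-0.02,0,0,0,0,0],[0,-0.015,0,0,0,0,0],[0,0,0,0,0,0,0]]]'
python3 - <<'E'
from h import *
go(pan(.06+.003,.014,-.027),.35)
E
```

```text
time: 5.82
ee_pos: [0.5492, 0.0162, 0.2025]
eef_rot: [3.059, -0.229, 0.554]
contact_force: [10.8, -2.0, 3.8]
width: 0.0003
finger_force: 4.7
t 5.83 now dist [-0.0379 -0.0274  0.2025] F dist [11.  -0.4  3.8] q [ 0.61  0.22 -0.89  2.06  0.51  0.66 -2.33]
 turn/pi [-0.0005 -0.0025 -0.0005] shift/200 after turn [-0.0252 -0.0018  0.0002] without turn [-0.0252 -0.0018 -0.    ]
```

```bash
python3 -m inch '[[[0,-0.01,0,0,0,0,0],[0,-0.01,0,0,0,0,0],[0,0,0,0,0,0,0],[0,0,0,0,0,0,0]]]'
python3 - <<'E'
from h import *
go(pan(.06+.003,.014,-.027),.35)
E
```

```text
time: 6.32
ee_pos: [0.5483, 0.0166, 0.203]
eef_rot: [3.059, -0.229, 0.562]
contact_force: [17.1, -4.9, 3.8]
width: 0.0007
finger_force: 7.6
t 6.33 now dist [-0.0388 -0.0271  0.203 ] F dist [17.6 -2.4  3.8] q [ 0.61  0.22 -0.89  2.07  0.51  0.66 -2.33]
 turn/pi [-0.001  -0.0042 -0.0007] shift/200 after turn [-0.0216 -0.0007  0.0038] without turn [-0.0216 -0.0006  0.0036]
```

```bash
python3 -m inch '[[[0,0.025,0,0,0,0,0],[0,0.025,0,0,0,0,0],[0,0,0,-0.1,0,0,0],[0,0,0,-0.1,0,0,0],[0,0,0,0,0,0,0]]]'
python3 - <<'E'
from h import *
from cell import capture
go(pan(.06-.031,.05,-.027),.35)
out=[]
for n,(r0,r1,c0,c1) in(("scene",(165,245,245,295)),("wrist",(120,330,160,400))):
    p=capture(n); im=p["frame"]
    out.append(cv2.resize(im[r0:r1,c0:c1],(390,560),interpolation=2))
cv2.imwrite("pics/c2.png",np.hstack(out)[:,:,::-1])
E
```

```text
time: 6.95
ee_pos: [0.5377, 0.0177, 0.2401]
eef_rot: [3.059, -0.228, 0.543]
contact_force: [-0.2, 0.3, -0.9]
width: 0.0007
finger_force: 0.0
t 6.95 now dist [-0.0495 -0.0276  0.2401] F dist [-0.2  0.3 -0.9] q [ 0.68  0.15 -0.95  2.03  0.38  0.73 -2.21]
 turn/pi [ 0.0001 -0.0005 -0.0003] shift/200 after turn [-0.2052 -0.0028  0.0167] without turn [-0.2052 -0.0026  0.0164]
```

View pics/c2.png

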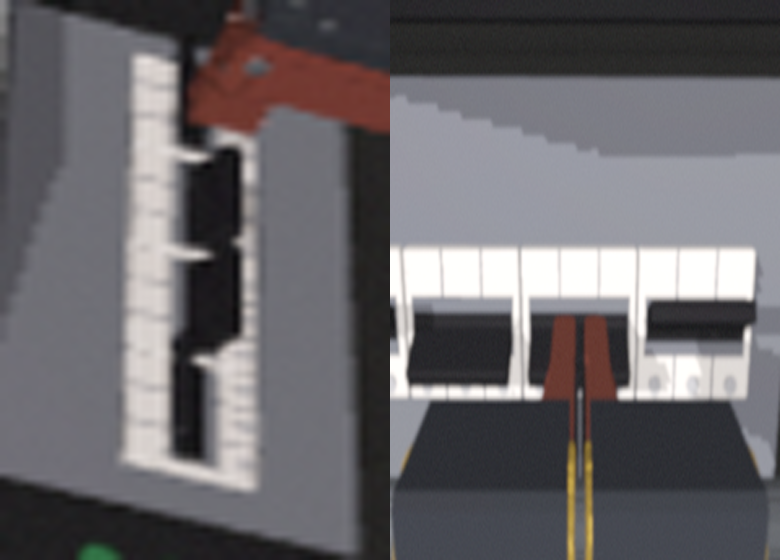

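In both crops the tripped toggle now stands fully down, matching its off neighbour (wrist crop px (580,350) against (460,345)). Next I go round to its lower side.

```bash
python3 -m inch '[[[0,-0.1,-0.003,0,0,0,0],[0,-0.1,0,0,0,0,0],[0,0,0,0,0,0,0],[0,0,0,0.065,0,0,0],[0,0,0,0.065,0,0,0],[0,0,0,0.065,0,0,0],[0,0,0,0,0,0,0]]]'
python3 - <<'E'
from h import *
go(pan(.06-.010,.014,-.027),.35)
E
```

```text
time: 7.92
ee_pos: [0.5143, 0.0219, 0.1882]
eef_rot: [3.062, -0.228, 0.539]
contact_force: [0.2, 1.0, 1.1]
width: 0.0007
finger_force: 0.0
t 7.92 now dist [-0.0732 -0.0268  0.1882] F dist [0.  1.  1.1] q [ 0.63  0.18 -0.92  2.14  0.49  0.62 -2.34]
 turn/pi [-0.0004  0.0005 -0.0003] shift/200 after turn [ 0.1003  0.0008 -0.0065] without turn [ 0.1003  0.0007 -0.0067]
```

```bash
python3 -m inch '[[[0,0.025,0,0,0,0,0],[0,0.025,0,0,0,0,0],[0,0.025,0,0,0,0,0],[0,0.025,0,0,0,0,0],[0,0.02,0,0,0,0,0],[0,0,0,0,0,0,0]]]'
python3 -c "
from h import *
go(pan(.06-.005,.014,-.027),.35)"
python3 -m inch '[[[0,0.01,0,0,0,0,0],[0,0.01,0,0,0,0,0],[0,0,0,0,0,0,0],[0,0,0,0,0,0,0]]]'
python3 -c "
from h import *
go(pan(.06-.005,.014,-.027),.35)"
```

```text
time: 8.68
ee_pos: [0.5351, 0.0187, 0.197]
eef_rot: [3.06, -0.228, 0.538]
contact_force: [-9.2, 0.9, 3.8]
width: 0.0006
finger_force: 5.0
t 8.68 now dist [-0.0521 -0.027   0.197 ] F dist [-9.2 -0.5  3.8] q [ 0.62  0.21 -0.92  2.09  0.51  0.66 -2.34]
 turn/pi [ 0.0002  0.0007 -0.0002] shift/200 after turn [ 0.0113 -0.0001 -0.0015] without turn [ 0.0112 -0.0001 -0.0015]
time: 9.18
ee_pos: [0.5357, 0.0185, 0.1969]
eef_rot: [3.06, -0.227, 0.529]
contact_force: [-22.8, 3.8, 10.6]
width: 0.0004
finger_force: 12.5
t 9.18 now dist [-0.0516 -0.0271  0.1969] F dist [-23.1   0.4  10.6] q [ 0.62  0.22 -0.92  2.08  0.51  0.67 -2.34]
 turn/pi [0.0008 0.0024 0.0002] shift/200 after turn [ 0.0089 -0.0003 -0.0029] without turn [ 0.0088 -0.0003 -0.003 ]
```

```bash
python3 -m inch '[[[0,-0.04,0,0,0,0,0],[0,-0.04,0,0,0,0,0],[0,0,0,-0.1,0,0,0],[0,0,0,-0.25,0,0,0],[0,0,0,-0.25,0,0,0],[0,0,0,-0.25,0,0,0],[0,0,0,-0.25,0,0,0],[0,0,0,-0.15,0,0,0],[0,0,0,0,0,0,0]]]'
python3 - <<'E'
from h import *
from cell import capture
go([.085,0,.44],0)
out=[]
for n,(r0,r1,c0,c1) in(("scene",(165,245,245,295)),("wrist",(120,330,160,400))):
    p=capture(n); im=p["frame"]
    out.append(cv2.resize(im[r0:r1,c0:c1],(390,560),interpolation=2))
cv2.imwrite("pics/c3.png",np.hstack(out)[:,:,::-1])
# cover top, dist frame
p=capture("top"); W,ok=cloud(p); D=w2d(W); k=ok&(D[...,2]>.3)&(D[...,2]<.38)&(D[...,0]>-.03)&(D[...,0]<.13)&(abs(D[...,1])<.14)
P=D[k]; 
for lo in np.arange(.33,.38,.005):
    q=P[(P[:,2]>lo)&(P[:,2]<lo+.005)]
    if len(q)>5: print(lo.round(3),len(q),np.percentile(q[:,0],[2,50,98]).round(3),np.percentile(q[:,1],[2,98]).round(3))
E
```

```text
time: 10.3
ee_pos: [0.441, 0.0333, 0.4306]
eef_rot: [3.058, -0.226, 0.55]
contact_force: [0.1, 0.9, 1.3]
width: 0.0007
finger_force: 0.0
t 10.3 now dist [-0.1474 -0.0264  0.4306] F dist [-0.1  0.9  1.3] q [ 0.72 -0.29 -0.74  1.86 -0.14  1.15 -1.71]
 turn/pi [ 0.000e+00 -1.133e-01  1.000e-04] shift/200 after turn [ 1.1619 -0.1319 -0.0469] without turn [ 1.1055 -0.1315  0.3609]
0.335 46 [0.02  0.026 0.047] [-0.126  0.123]
0.34 714 [0.021 0.035 0.051] [-0.124  0.123]
0.345 561 [0.021 0.038 0.051] [-0.122  0.12 ]
0.35 54 [0.025 0.028 0.05 ] [-0.088  0.083]
0.355 17 [0.025 0.026 0.029] [-0.032  0.03 ]
```

View pics/c3.png

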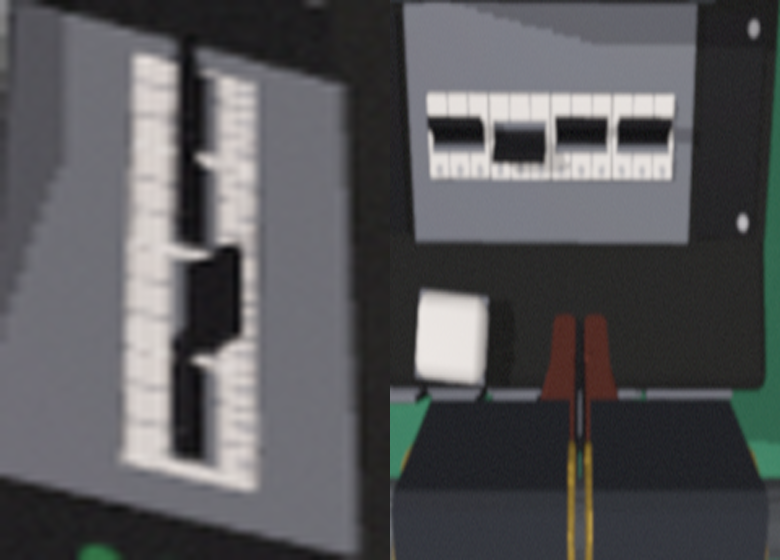

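Both crops show the tripped breaker now up, level with its on neighbours (wrist crop px (580,130)). The off one at (520,143) is unchanged and so is the earbud case. Next is the cover.

```bash
python3 -m inch '[[[0,0.2,-0.025,0.065,0,0,0],[0,0.2,-0.025,0.065,0,0,0],[0,0,0,0,0,-0.0378,0],[0,0,0,0,0,-0.0378,0],[0,0,0,0,0,-0.0378,0],[0,0,0,0,0,0,0]]]'
python3 - <<'E'
from h import *
go([.085,0,.44],0)
H=pan(.135,.006,0)
prev=np.array([.085,.315])
for phi in np.r_[1.85,np.arange(1.75,-.01,-.125),-.0]:
    al=np.pi+.35-phi; a=np.array([np.cos(al),np.sin(al)]); o=np.array([np.sin(al),-np.cos(al)])
    C=H[[0,2]]+.100*a+(.031-.003)*o+[.01*np.clip(o[0]/.1,-1,1),0]
    d=C-prev; prev=C
    print(round(phi,3),C.round(4),"dx,dz tool",(d[0]/.2).round(3),(-d[1]/.2).round(3))
E
```

```text
time: 11.2
ee_pos: [0.5263, 0.0291, 0.4281]
eef_rot: [-3.128, 0.234, 0.017]
contact_force: [-0.2, 0.4, 0.4]
width: 0.0007
finger_force: 0.0
t 11.2 now dist [-0.0625 -0.018   0.4281] F dist [-0.2  0.4  0.4] q [ 0.63  0.27 -0.98  1.44  0.21  1.56 -2.06]
 turn/pi [-0.0014  0.0036 -0.0004] shift/200 after turn [ 0.7373 -0.0902 -0.0595] without turn [ 0.7365 -0.0915 -0.0675]
1.85 [0.0586 0.3197] dx,dz tool -0.132 -0.023
1.75 [0.0484 0.3212] dx,dz tool -0.051 -0.008
1.625 [0.0354 0.3217] dx,dz tool -0.065 -0.003
1.5 [0.0225 0.3206] dx,dz tool -0.065 0.006
1.375 [0.0098 0.3179] dx,dz tool -0.063 0.014
1.25 [-0.0025  0.3137] dx,dz tool -0.061 0.021
1.125 [-0.0141  0.3079] dx,dz tool -0.058 0.029
1.0 [-0.0249  0.3007] dx,dz tool -0.054 0.036
0.875 [-0.0347  0.2923] dx,dz tool -0.049 0.042
0.75 [-0.0434  0.2827] dx,dz tool -0.044 0.048
0.625 [-0.0509  0.272 ] dx,dz tool -0.037 0.053
0.5 [-0.0569  0.2606] dx,dz tool -0.03 0.057
0.375 [-0.069   0.2484] dx,dz tool -0.06 0.061
0.25 [-0.0845  0.2358] dx,dz tool -0.078 0.063
0.125 [-0.086   0.2229] dx,dz tool -0.007 0.064
0.0 [-0.0858  0.2099] dx,dz tool 0.001 0.065
-0.0 [-0.0858  0.2099] dx,dz tool 0.0 -0.0
```

```bash
python3 -m inch '[[[0,0.184,-0.0228,-0.016,-0.0014,0.0036,0],[0,0.184,-0.0228,-0.016,0,0,0],[0,0.184,-0.0228,-0.016,0,0,0],[0,0.184,-0.0228,-0.016,0,0,0],[0,0,0,0,0,0,0],[0,0,0,0,0,0,0]]]'
python3 -c "
from h import *
go([.085,0,.318],0)"
```

```text
time: 11.95
ee_pos: [0.6722, 0.0271, 0.4449]
eef_rot: [3.13, -0.231, 0.011]
contact_force: [-1.0, 0.0, 1.4]
width: 0.0004
finger_force: 0.0
t 11.95 now dist [0.0822 0.0016 0.4449] F dist [-1.  -0.1  1.4] q [ 0.36  0.55 -0.9   1.04  0.43  1.72 -2.11]
 turn/pi [ 0.0009 -0.0022  0.0003] shift/200 after turn [0.014  0.0079 0.6346] without turn [0.0095 0.0061 0.6347]
```

```bash
python3 -m inch '[[[0,0.01,0.007,0.21,0,-0.0022,0],[0,0,0,0.21,0,0,0],[0,0,0,0.21,0,0,0],[0,0,0,0,0,0,0],[0,0,0,0,0,0,0]]]'
python3 -c "
from h import *
go([.0586,0,.3197],0)"
```

```text
time: 12.58
ee_pos: [0.6751, 0.0245, 0.3211]
eef_rot: [3.13, -0.233, 0.002]
contact_force: [0.3, -0.3, -0.6]
width: 0.0005
finger_force: 0.0
t 12.57 now dist [ 0.0854 -0.0006  0.3211] F dist [ 0.4 -0.3 -0.6] q [ 0.42  0.59 -0.89  1.27  0.45  1.48 -2.15]
 turn/pi [ 0.001  -0.0005 -0.0002] shift/200 after turn [-0.1339 -0.003   0.007 ] without turn [-0.1339 -0.0029  0.0068]
```

```bash
python3 -m inch '[[[0,-0.067,0,0,0,0,0],[0,-0.067,0,0,0,0,0],[0,-0.051,0,-0.004,0,0,0],[0,-0.065,0,-0.003,0,0,0],[0,-0.065,0,0.006,0,0,0],[0,-0.063,0,0.014,0,0,0],[0,0,0,0,0,0,0]]]'
python3 - <<'E'
from h import *
go([-.0025,0,.3137],0)
from cell import capture
p=capture("scene"); cv2.imwrite("pics/c4.png",cv2.resize(p["frame"][90:290,160:360],(600,600),interpolation=2)[:,:,::-1])
E
```

```text
time: 13.45
ee_pos: [0.5989, 0.0353, 0.3155]
eef_rot: [3.128, -0.232, -0.005]
contact_force: [0.9, 0.6, -0.1]
width: 0.0003
finger_force: 0.0
t 13.45 now dist [ 0.0084 -0.0012  0.3155] F dist [ 0.8  0.7 -0.1] q [ 0.51  0.46 -0.95  1.48  0.38  1.4  -2.17]
 turn/pi [ 0.0016  0.0008 -0.0001] shift/200 after turn [-0.0546 -0.0059  0.0089] without turn [-0.0546 -0.0059  0.009 ]
```

View pics/c4.png

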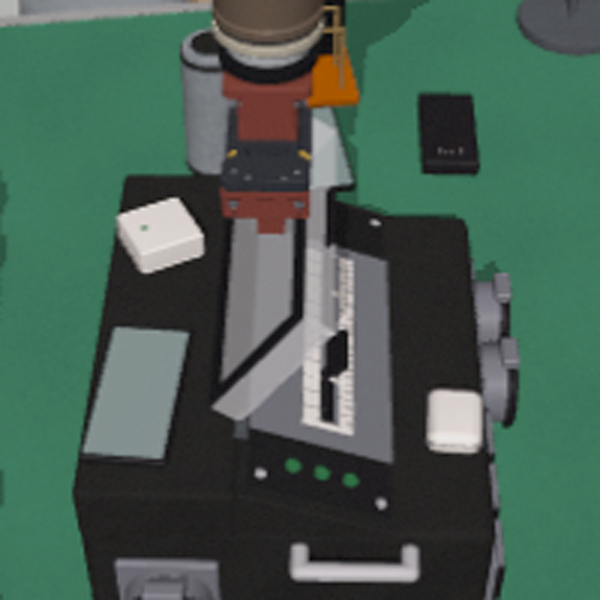

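The cover has swung over (rim at about px (290,330) in the crop) with the finger behind it, and nothing else has moved. I continue along the arc.

```bash
python3 -m inch '[[[0,-0.06,-0.005,0.025,0,0,0],[0,-0.058,0,0.029,0,0,0],[0,-0.054,0,0.036,0,0,0],[0,-0.049,0,0.042,0,0,0],[0,-0.044,0,0.048,0,0,0],[0,-0.037,0,0.053,0,0,0],[0,-0.03,0,0.057,0,0,0],[0,0,0,0,0,0,0]]]'
python3 -c "
from h import *
go([-.07,0,.2484],0)"
```

```text
time: 14.5
ee_pos: [0.5337, 0.046, 0.2569]
eef_rot: [3.129, -0.233, -0.005]
contact_force: [0.5, -0.5, 0.5]
width: 0.0005
finger_force: 0.0
t 14.5 now dist [-5.760e-02 -2.000e-04  2.569e-01] F dist [ 0.5 -0.4  0.5] q [ 0.58  0.39 -0.98  1.72  0.34  1.22 -2.21]
 turn/pi [ 0.0014  0.001  -0.0001] shift/200 after turn [-0.0618 -0.001   0.0427] without turn [-0.0616 -0.0012  0.0429]
```

```bash
python3 -m inch '[[[0,-0.04,0,0.05,0,0,0],[0,-0.03,0,0.05,0,0,0],[0,0,0,0.04,0,0,0],[0,0,0,0,0,0,0]]]'
python3 - <<'E'
from h import *
go([-.072,0,.21],0)
from cell import capture
p=capture("scene"); cv2.imwrite("pics/c5.png",cv2.resize(p["frame"][90:290,160:360],(600,600),interpolation=2)[:,:,::-1])
E
```

```text
time: 15.0
ee_pos: [0.5203, 0.0479, 0.2293]
eef_rot: [3.129, -0.233, -0.004]
contact_force: [-0.3, -0.4, 0.5]
width: 0.0005
finger_force: 0.0
t 15.0 now dist [-7.110e-02 -2.000e-04  2.293e-01] F dist [-0.2 -0.4  0.5] q [ 0.58  0.39 -0.98  1.79  0.35  1.16 -2.23]
 turn/pi [ 0.0013  0.0008 -0.0002] shift/200 after turn [-0.0045 -0.0012  0.0964] without turn [-0.0043 -0.0016  0.0964]
```

View pics/c5.png

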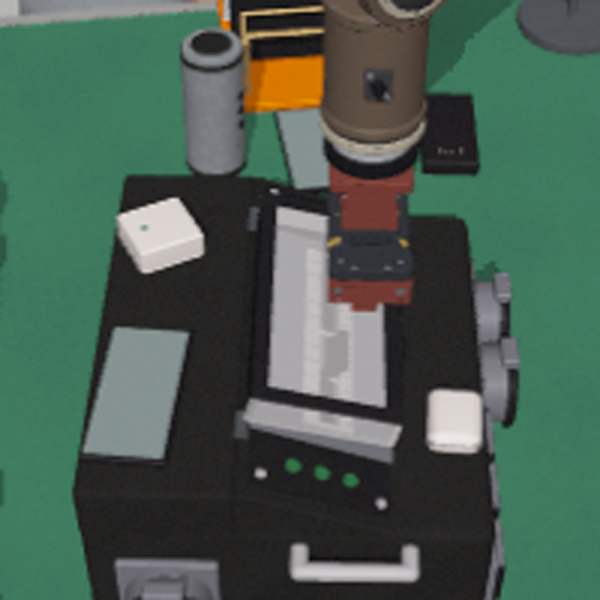

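The cover is nearly shut in the crop, with the finger on its rim near px (370,305). Press it home.

```bash
python3 -m inch '[[[0,0,0,0.02,0,0,0],[0,0,0,0.02,0,0,0],[0,0,0,0.02,0,0,0],[0,0,0,0.01,0,0,0],[0,0,0,0,0,0,0]]]'
python3 -c "
from h import *
go([-.072,0,.214],0)"
```

```text
time: 15.68
ee_pos: [0.5209, 0.0484, 0.2177]
eef_rot: [3.128, -0.233, -0.001]
contact_force: [-6.7, -1.4, 18.5]
width: 0.0009
finger_force: 9.5
t 15.68 now dist [-0.0706  0.0003  0.2177] F dist [-6.4 -2.4 18.5] q [ 0.57  0.4  -0.97  1.8   0.37  1.13 -2.24]
 turn/pi [ 0.0015 -0.     -0.0002] shift/200 after turn [-0.0071  0.0013  0.0185] without turn [-0.0071  0.0012  0.0186]
```

```bash
python3 -m inch '[[[0,0,0,-0.05,0,0,0],[0,0,0,-0.15,0,0,0],[0,0,0,-0.25,0,0,0],[0,0,0,-0.25,0,0,0],[0,0,0,-0.2,0,0,0],[0,-0.2,0,0,0,0,0],[0,-0.2,0,0,0,0,0],[0,0,0,0,0,0,0]]]'
python3 - <<'E'
from h import *
go([-.072,0,.214],0)
from cell import capture
b=capture("top")
for p in(b,capture("scene")):
    W,ok=cloud(p); D=w2d(W)-FOOT; s=D@U; n=D@N; 
    k=ok&(s>.0)&(s<.02)&(abs(D[...,1])<.115)&(n<.08); print("rim n",np.percentile(n[k],[10,50,90]).round(4))
    k=ok&(n>.02)&(n<.08)&(abs(D[...,1])<.115)&(s>-.03)&(s<.14); print("n>20mm max",k.sum(),np.percentile(n[k],[50,90,99]).round(4),"s range",np.percentile(s[k],[1,99]).round(3))
p0=dict(np.load("top0.npz")); W0,_=cloud(p0); W1,_=cloud(b)
out=np.hstack([cv2.resize(q["frame"][110:290,170:370],(400,360)) for q in(p0,b)])
cv2.imwrite("pics/c6.png",out[:,:,::-1])
E
```

```text
time: 16.68
ee_pos: [0.4403, 0.0613, 0.3967]
eef_rot: [3.126, -0.232, 0.001]
contact_force: [0.3, 0.8, -0.0]
width: 0.0006
finger_force: 0.0
t 16.68 now dist [-0.1523  0.0012  0.3967] F dist [ 0.2  0.8 -0. ] q [ 0.79  0.07 -1.07  1.67  0.07  1.44 -2.01]
 turn/pi [ 0.0022 -0.0003 -0.    ] shift/200 after turn [0.4014 0.006  0.9137] without turn [ 4.006e-01 -3.000e-04  9.141e-01]
rim n [0.0336 0.0371 0.0397]
n>20mm max 3892 [0.0351 0.0385 0.041 ] s range [0.014 0.137]
rim n [0.0357 0.0379 0.0404]
n>20mm max 2988 [0.0365 0.0391 0.0411] s range [-0.026  0.136]
```

View pics/c6.png

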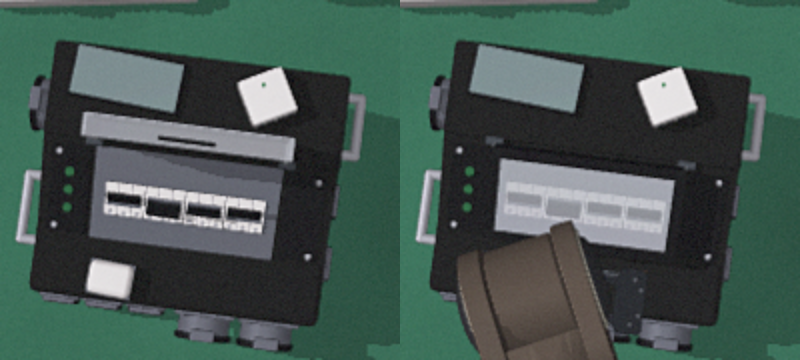

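The cover lies flat: its rim measures 37 mm off the panel, as expected when shut. The phone and charger are unmoved, and the breakers show through the cover with only the off one different.

```bash
python3 -c "
from cell import finish_job
print(finish_job())"
```

```text
the job is handed in; nothing more can be done
None
```

The tripped breaker (third from the left) was pushed fully off and then fully on, and the cover is shut over the breakers; the other three breakers show no change, nothing else was seen to move, and the job is handed in at about 17 s of the 58 s allowed.

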